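# Collect the finished brackets from the printer's catch tray

### The job

The belt printer has dropped its prints into the catch tray: put the two finished L-shaped shelf brackets into the grey tote, each standing on its flat foot on the tote's floor, set down gently rather than dropped. Leave the unfinished one (a foot without its upright wall) where it lies in the tray.

Things in the scene. Friction and masses are not known exactly. Their poses are not given: they have to be found in the camera images.
- bracket_a: Finished white plastic shelf bracket, 35 g, an L from the side. Origin: centre of its underside, z up. Foot 56 (x) x 30 (y) x 8 mm. Upright wall 30 mm wide, 8 mm thick at the foot's +x end (x 20 to 28 mm), top at z 46; thin diagonal rib in the middle. Sides of wall and foot are flush, 30 mm apart across y: grip there near x = 18 mm (centre of mass x = 9). Starts standing on its foot in the catch tray, any yaw.
- bracket_b: The other finished bracket, the same in shape and size as bracket_a, same origin and axes. Both start in the dark steel catch tray at the printer's chute: floor 4 mm above the table, walls 25 mm high, 280 x 270 mm outside. The four things in it (with a green eraser) lie about 11 cm apart, centres at least 60 mm from its walls.
- unfinished: Aborted print of the same white plastic in the same tray: only the 56 x 30 x 8 mm foot with a stub of wall 5 mm high at its +x end (13 mm high in all). Origin: centre of its underside. To be left alone.
- tote: Open grey plastic tote, fixed to the table, 220 (x) x 170 (y) x 60 mm high outside, walls and floor 4 mm thick, with a lip round the rim 8 mm wide and a black grip on each short side (252 x 182 mm over all); starts empty. Origin: centre of its underside, on the table; z up, x along its long side.
Mind the look-alikes: they are no part of the job. Leave any brown look-alike of the bracket_b alone. What is shaped like the bracket_a but yellow is not meant.

How it is judged:
At the end, for the whole second after the job is handed in: Both finished brackets stand on their feet on the tote's floor (origin inside the walls and less than 12 mm above the tote's underside, tilted less than about 10 degrees), at rest and released; the unfinished print is within 20 mm of where it lay (x of bracket_a in the frame of tote between -0.1 and 0.1 m and y of bracket_a in the frame of tote between -0.075 and 0.075 m and z of bracket_a in the frame of tote between 0 and 0.012 m and angle between each of bracket_a, bracket_b's own z axis and vertical below 0.17 rad and linear speed of each of bracket_a, bracket_b below 0.02 m/s and x of bracket_b in the frame of tote between -0.1 and 0.1 m and y of bracket_b in the frame of tote between -0.075 and 0.075 m and z of bracket_b in the frame of tote between 0 and 0.012 m and distance of unfinished from where it was at the start of the episode below 0.02 m); the robot touches nothing.
It fails at once if bracket_a falls freely (dropped from more than about 3 cm, or thrown: faster than 0.8 m/s with no finger on it) (linear speed of bracket_a above 0.8 m/s and contact force between the fingers and bracket_a below 0.01 N).
It fails at once if bracket_b falls freely (dropped from more than about 3 cm, or thrown: faster than 0.8 m/s with no finger on it) (linear speed of bracket_b above 0.8 m/s and contact force between the fingers and bracket_b below 0.01 N).
It fails at once if the unfinished print is moved by more than 20 mm (distance of unfinished from where it was at the start of the episode above 0.02 m).
It also fails if it takes over 64 s, if anything falls off the work surface, if the arm or the gripper's body presses on something with over 40 N, if the wrist force passes 120 N, or if a joint passes its speed limit or range.

### The arm

A 6-joint arm with a two-finger parallel gripper is mounted at the origin on the work surface. World frame = base frame: x ahead of the robot, y to its left, z up, the work surface at z = 0. Lengths are in m, angles in rad, forces in N, time in s.
With the tool pointing down it reaches from about 0.375 to 0.975 m from the base axis. Payload 3.8 kg.
Tool frame: the origin (TCP) lies at the very end of the fingers, on their centre line; the grasp point (between the pads) lies 19 mm behind it; z points along the fingers, y is the direction in which the jaws open and shut (so a half turn about z gives the same grasp; the last joint's range is limited). The gripper opens to 85 mm and grips with 20 to 120 N. Pads are 22 mm wide; open, the fingers measure 114 mm over their backs; the gripper's body (76 mm by 85 mm) begins 54 mm behind the grasp point. The pads swing forward as they close: fully open they stand 13 mm farther back than shut.
Start: joints at [1.311, 0.264, 1.604, -0, 1.274, -0.037], TCP at [0.149, 0.658, 0.231] pointing down, gripper open.
Joint ranges: [-2.63, 2.63], [-0.94, 2.18], [0.31, 2.57], [-1.31, 4.45], [0, 2.66], [-2.55, 2.55]. Speed limits (rad/s): [2.57, 2.57, 3.14, 3.14, 3.14, 3.14].

### API

Orientations are given as a rotation vector (axis times angle).
In Python, from workcell import status, read_camera, camera_info, order gives the robot as it stands.
- The arm moves only by the tool move_arm, never from a script. Its argument "deltas" is a list of rows, each a list of 3 entries, a list of its own where there are three numbers: the turn, a rotation vector about the world's x, y, z as a fraction of full scale, then the shift along the world's x, y, z as a fraction of full scale, then the closure, from -1 (fully open) to 1 (shut), so that 0 is half open. A call has 1 to 20 rows; each row is the pose to reach, as a shift and turn from the pose commanded when the call began; what a row does not reach only later rows make up. Full scale, the value 1, is 0.1 m for a shift and pi/2 rad for a turn. A row lasts 1/8 s, in which the tool goes at most 62.5 mm and 10.7 degrees, less where a joint would pass 70% of its speed; a pose out of reach is approached as far as the arm can. A call with a number of a shift or a turn outside -1 to 1 is refused whole. A call with a gripper value outside its range is refused whole. The fingers move at their own pace and stop on an object; "grip_force" is the grip in N (left out, the last holds). Time passes only in rows, so rows that repeat a pose let the fingers close. It gives the time, the measured TCP pose, the force and the opening at its end, in the units of the state.
- status.read_state(): the state, without advancing time (a new reading comes with each control period).
- read_camera(name): name is "side" or "top" or "wrist"; returns (picture, depth): 420x560x3 uint8, red, green, blue; 420x560 float32, m along the optical axis (not along the pixel's ray), 0 where there is no reading.
- camera_info(name): a dict with "K" (3x3 intrinsics, pixels), "R" (3x3) and "t" (3): a world point X has camera coordinates R X + t. Camera axes: x right, y down, z forward; pixel columns grow to the right and rows downward; lengths in m; the calibration is good to about 2 mm. A picture is of the moment at which its call begins: read the wrist's pose just before it. camera_info takes no time and is no camera call; for the wrist camera it gives the pose at the moment of the call.
- order.finish_job(): hands the job in, once; it reports no verdict.
The state is a dict: "time": time; "q": joint angles; "joint_vel": joint speeds; "joint_torque": joint torques, N m; "tool_pos": TCP position; "tcp_rot": TCP orientation; "wrist_force": force on the tool from outside, world axes, zero at the start; "torque": the same for the moment, N m; "width": opening from 0.0 (shut) to 1.0 (fully open).
Only numpy, scipy, OpenCV 4.12 (cv2) and the standard library are available. Lean on these libraries where they do the work, as an engineer would, in place of code of your own. Each camera call takes 0.05 s, during which the arm holds its last target. There are 200 camera calls.

## Working session

There is one attempt and no reset: what is moved stays moved. The work goes in short steps, Python scripts to look and compute and a tool call to move; the robot and the scene stay as the last step left them, time stands still between calls to the robot, and variables do not carry over. Pictures are saved under pics/ and viewed, about 8 in all and at most 12, crops included, and the job is handed in when it is done.

Besides the shell and the picture viewer there is one more tool, called as name(argument=value, ...) on one line, values as JSON. move_arm: Moves the arm, as the interface text tells. Its arguments: {"type":"object","properties":{"deltas":{"type":"array","items":{"type":"array"}},"grip_force":{"type":"number"}},"required":["deltas"]}

```bash
mkdir -p pics
cat > h.py <<'E'
import numpy as np, cv2
from workcell import status, read_camera, camera_info, order
def snap(n,f):
    i=camera_info(n); p,d=read_camera(n); cv2.imwrite(f'pics/{f}.png',p[...,::-1]); np.savez(f'{f}.npz',p=p,d=d,**{k:np.array(i[k]) for k in 'KRt'}); return p,d,i
def cloud(d,i):
    K,R,t=[np.array(i[k],float) for k in 'KRt']
    v,u=np.mgrid[:d.shape[0],:d.shape[1]]
    c=np.stack([(u-K[0,2])/K[0,0]*d,(v-K[1,2])/K[1,1]*d,d],-1)
    return (c-t.ravel())@R
E
python3 - <<'E'
from h import *
s=status.read_state();print(s)
for n in('top','side'):
    p,d,i=snap(n,n+'0');print(n,(d>0).mean(), -np.array(i['R']).T@np.array(i['t']).ravel())
E
```

```text
{'time': 0.0, 'q': array([ 1.31106748e+00,  2.64762121e-01,  1.60534551e+00, -1.97008343e-05,
        1.27371833e+00, -3.69426281e-02]), 'joint_vel': array([ 1.05904633e-03, -1.92479273e-03, -2.43474436e-05, -8.43459596e-04,
        5.92806384e-04,  2.54641602e-04]), 'joint_torque': array([ 2.00985465e-03, -5.15104330e+01, -3.67319047e+01,  1.71629495e-04,
        1.27736694e-02, -5.76924663e-06]), 'tool_pos': array([0.14899023, 0.65761033, 0.22997138]), 'tcp_rot': array([-0.34918463, -3.12181128,  0.00347357]), 'wrist_force': array([ 0.08129724, -0.22607041,  0.35350801]), 'torque': array([0.02096518, 0.03175171, 0.02848297]), 'width': 1.0024320918401404}
top 0.9961862244897959 [ 0.4026634  -0.06320771  0.86652672]
side 0.9960459183673469 [0.29531084 0.75426643 0.57093853]
```

View pics/top0.png

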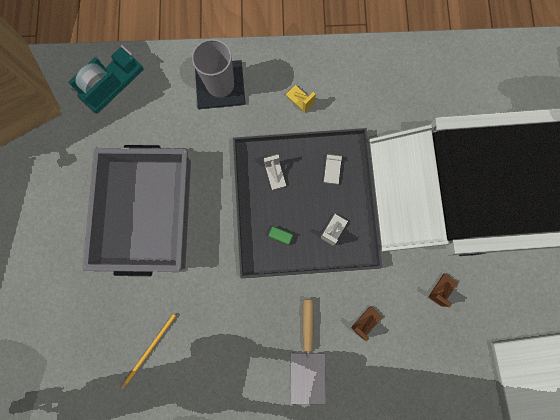

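View pics/side0.png

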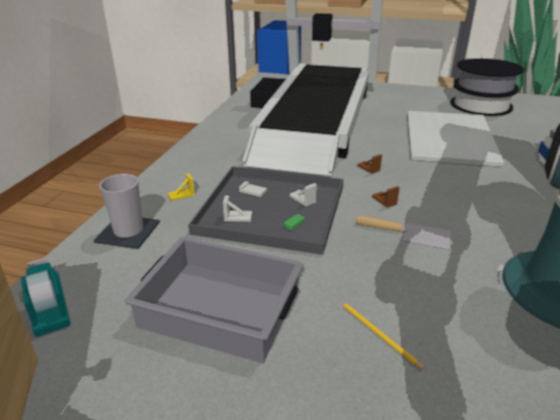

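Top picture: white candidates in the tray are (275,172) with wall, (335,229) with wall, and (333,169), flat, so the unfinished one. Look-alikes outside the tray: yellow (300,97), brown (368,323) and (444,290). The green eraser is at (281,235) and the tote at (138,210). I'll measure the candidates and check one crop.

Run:
```python
from h import *
z=np.load('top0.npz');p,d=z['p'],z['d'];P=cloud(d,z)
hsv=cv2.cvtColor(p,cv2.COLOR_RGB2HSV)
m=((hsv[...,1]<50)&(hsv[...,2]>115)).astype(np.uint8)
m[:,:240]=0;m[:,368:]=0;m[:140]=0;m[265:]=0
n,l,st,c=cv2.connectedComponentsWithStats(m)
for k in range(1,n):
    if st[k,4]<60: continue
    Q=P[(l==k)]
    print('comp',c[k],st[k,4],'zmax',np.percentile(Q[:,2],[5,50,95,99]).round(4))
    for nm,s in(('foot',Q[(Q[:,2]<.019)]),('all',Q),('top',Q[Q[:,2]>.043])):
        if len(s)<5: continue
        r=cv2.minAreaRect((s[:,:2]*1000).astype(np.float32)); print(nm,len(s),np.round(r[0],1),np.round(r[1],1),round(r[2],1),np.round(cv2.boxPoints(r),0).tolist(), s.mean(0).round(4))
# tote
for (u,v) in [(138,210),(100,210),(184,210),(138,152),(138,268),(310,210),(310,140),(240,200),(375,200)]: print((u,v),P[v,u].round(4))
tm=(P[...,2]>.05)&(P[...,2]<.07); tm[:,:80]=0;tm[:,195:]=0;tm[:140]=0;tm[280:]=0
Q=P[tm];r=cv2.minAreaRect((Q[:,:2]*1000).astype(np.float32));print('tote',r,len(Q),np.median(Q[:,2]))
a=cv2.resize(p[140:280,230:380],None,fx=5,fy=4.2,interpolation=cv2.INTER_CUBIC)
a=cv2.resize(p[145:260,250:365],(590,590),interpolation=cv2.INTER_CUBIC);cv2.imwrite('pics/crop0.png',a[...,::-1])
```

```text
comp [274.61666667 173.00952381] 420 zmax [0.0097 0.0128 0.0505 0.0522]
foot 297 [642.9 -47.7] [70.8 30.4] 12.9 [[605.0, -41.0], [612.0, -70.0], [681.0, -55.0], [674.0, -25.0]] [ 0.6309 -0.0504  0.0121]
all 420 [542.1 -61.8] [276.8  34.4] 7.7 [[403.0, -63.0], [407.0, -97.0], [682.0, -60.0], [677.0, -26.0]] [ 0.6357 -0.049   0.0224]
top 65 [533.3 -46.2] [262.1  27.7] 1.4 [[402.0, -35.0], [403.0, -63.0], [665.0, -57.0], [664.0, -29.0]] [ 0.6544 -0.0435  0.0621]
comp [332.28841608 168.74231678] 423 zmax [0.0095 0.0122 0.0176 0.0196]
foot 415 [ 645.3 -165. ] [29.8 61. ] 81.4 [[613.0, -175.0], [673.0, -184.0], [678.0, -155.0], [617.0, -146.0]] [ 0.6435 -0.1646  0.0125]
all 423 [ 535.6 -128.2] [ 37.7 293.5] 71.3 [[391.0, -99.0], [668.0, -193.0], [681.0, -157.0], [403.0, -63.0]] [ 0.6426 -0.1643  0.0166]
comp [333.90610329 229.09389671] 426 zmax [0.0096 0.013  0.0501 0.0538]
foot 278 [ 521.7 -161.7] [29.7 56.1] 56.8 [[490.0, -159.0], [537.0, -189.0], [553.0, -165.0], [506.0, -134.0]] [ 0.5282 -0.1654  0.0119]
all 426 [ 469.6 -126.6] [ 30.4 182. ] 56.0 [[386.0, -88.0], [537.0, -190.0], [554.0, -165.0], [403.0, -63.0]] [ 0.5195 -0.1598  0.0296]
top 82 [ 460.6 -104.7] [ 28.8 139.6] 42.7 [[403.0, -63.0], [497.0, -166.0], [519.0, -146.0], [424.0, -44.0]] [ 0.4967 -0.1448  0.0888]
(138, 210) [0.5725 0.2257 0.0079]
(100, 210) [0.5708 0.2931 0.0285]
(184, 210) [0.5602 0.1225 0.0567]
(138, 152) [0.6758 0.2118 0.0599]
(138, 268) [0.4543 0.2047 0.0601]
(310, 210) [ 0.5627 -0.1172  0.0032]
(310, 140) [ 0.7094 -0.1234  0.0021]
(240, 200) [0.5872 0.0222 0.0047]
(375, 200) [ 0.5794 -0.2482  0.0012]
tote ((566.9363403320312, 212.7904052734375), (183.00303649902344, 250.431884765625), 87.7420425415039) 3001 0.05906378170236522
```

View pics/crop0.png

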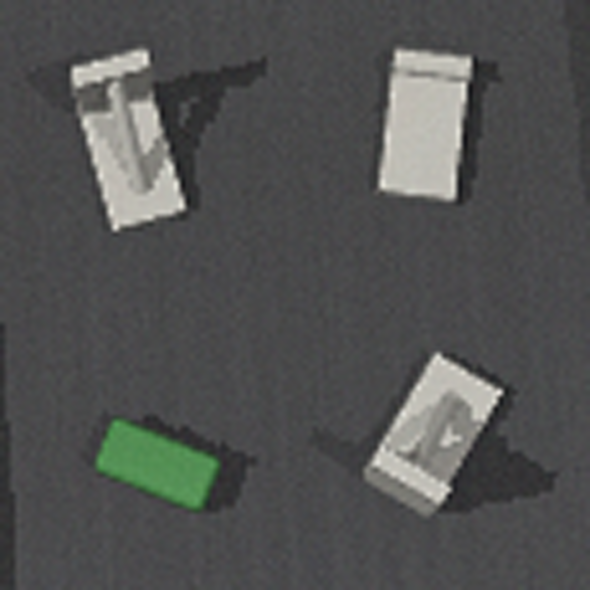

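The crop confirms it: (275,172) and (335,229) have walls and ribs, while (333,169) has only a stub. Next I'll refine both poses from the wall tops and foot edges.

```bash
cat >> h.py <<'E'
def rayplane(uv,i,zp):
    K,R,t=[np.array(i[k],float) for k in 'KRt']; c=-R.T@t.ravel()
    r=np.c_[np.asarray(uv,float),np.ones(len(uv))]@np.linalg.inv(K).T@R
    return c+r*((zp-c[2])/r[:,2])[:,None]
E
python3 - <<'E'
from h import *
z=np.load('top0.npz');p,d=z['p'],z['d'];P=cloud(d,z)
hsv=cv2.cvtColor(p,cv2.COLOR_RGB2HSV)
m=((hsv[...,1]<50)&(hsv[...,2]>115))
V,U=np.mgrid[:420,:560]
for nm,(u0,v0) in dict(A=(275,172),B=(335,229),U=(333,169)).items():
    w=m&(abs(U-u0)<24)&(abs(V-v0)<24)&(d>.5)
    foot=w&(P[...,2]>.009)&(P[...,2]<.0155); top=w&(P[...,2]>.046)&(P[...,2]<.057)
    for q,s,h in(('foot',foot,.012),('top',top,.050)):
        if s.sum()<8: continue
        X=rayplane(np.c_[U[s],V[s]],z,h)[:,:2]*1000
        r=cv2.minAreaRect(X.astype(np.float32)); print(nm,q,s.sum(),np.round(r[0],1),np.round(r[1],1),round(r[2],1),X.mean(0).round(1), np.round(cv2.boxPoints(r)).tolist())
E
```

```text
A foot 277 [632.7 -50.1] [48.6 29.5] 14.1 [630.6 -50.5] [[606.0, -42.0], [613.0, -70.0], [660.0, -58.0], [653.0, -30.0]]
A top 60 [657.7 -43.5] [ 9.9 29.3] 14.7 [658.7 -43.1] [[649.0, -31.0], [657.0, -59.0], [666.0, -56.0], [659.0, -28.0]]
B foot 255 [ 521.5 -161.8] [29.7 55.7] 57.5 [ 528.4 -165.8] [[490.0, -159.0], [537.0, -189.0], [553.0, -164.0], [506.0, -134.0]]
B top 72 [ 501.6 -148.8] [29.1  9.1] 56.8 [ 501.3 -148.6] [[490.0, -159.0], [497.0, -164.0], [513.0, -139.0], [506.0, -134.0]]
U foot 359 [ 643.8 -164.8] [29.8 57.6] 81.1 [ 640.6 -164.4] [[613.0, -175.0], [670.0, -184.0], [675.0, -155.0], [618.0, -146.0]]
```

move_arm(deltas=[[[0,0,0.1],[0.35,-0.35,0],-0.3],[[0,0,0.2],[0.7,-0.7,0],-0.3],[[0,0,0.3],[1,-1,0],-0.3],[[0,0,0.3],[1,-1,0],-0.3]], grip_force=30)

```text
time: 0.6
tool_pos: [0.2509, 0.5561, 0.2308]
tcp_rot: [0.384, -3.118, 0.002]
wrist_force: [-1.2, 0.3, 0.0]
width: 0.652
```

move_arm(deltas=[[[0,0,0],[0.35,-0.35,0],-0.3],[[0,0,0],[0.7,-0.7,0],-0.3],[[0,0,0],[1,-1,0],-0.3]])

```text
time: 0.98
tool_pos: [0.3494, 0.4578, 0.2309]
tcp_rot: [0.388, -3.117, -0.0]
wrist_force: [0.4, 0.1, -0.3]
width: 0.653
```

move_arm(deltas=[[[0,0,0],[0.35,-0.35,0],-0.3],[[0,0,0],[0.7,-0.7,0],-0.3],[[0,0,0],[1,-1,0],-0.3]])

```text
time: 1.35
tool_pos: [0.4498, 0.3578, 0.231]
tcp_rot: [0.387, -3.117, -0.0]
wrist_force: [0.7, 0.8, 0.3]
width: 0.648
```

move_arm(deltas=[[[0,0,0],[0.35,-0.35,0],-0.3],[[0,0,0],[0.7,-0.7,0],-0.3],[[0,0,0],[1,-1,0],-0.3]])

```text
time: 1.72
tool_pos: [0.55, 0.2579, 0.2309]
tcp_rot: [0.387, -3.117, -0.001]
wrist_force: [1.2, -0.2, 0.2]
width: 0.654
```

move_arm(deltas=[[[0,0,0],[0.35,-0.35,0],-0.3],[[0,0,0],[0.7,-0.7,0],-0.3],[[0,0,0],[1,-1,0],-0.3],[[0,0,0],[1,-1,0],-0.3]])

```text
time: 2.22
tool_pos: [0.6508, 0.1568, 0.2304]
tcp_rot: [0.383, -3.118, 0.0]
wrist_force: [0.3, 0.4, 0.6]
width: 0.65
```

move_arm(deltas=[[[0,0,0],[0,-0.5,0],-0.3],[[0,0,0],[0,-1,0],-0.3],[[0,0,0],[0,-1,0],-0.3]])

```text
time: 2.6
tool_pos: [0.6486, 0.0568, 0.2309]
tcp_rot: [0.384, -3.117, 0.0]
wrist_force: [0.8, 0.5, -0.2]
width: 0.652
```

move_arm(deltas=[[[0,0,0],[0.02,-0.5,0],-0.3],[[0,0,0],[0.04,-1,-0.2],-0.3],[[0,0,0],[0.04,-1,-0.8],-0.3],[[0,0,0],[0.04,-1,-1],-0.3],[[0,0,0],[0.04,-1,-1],-0.3]])

```text
time: 3.22
tool_pos: [0.6515, -0.0397, 0.1291]
tcp_rot: [0.391, -3.112, -0.003]
wrist_force: [-0.3, -0.6, -0.6]
width: 0.648
```

Run:
```python
from h import *
from scipy.spatial.transform import Rotation as Ro
s=status.read_state();M=Ro.from_rotvec(s['tcp_rot']).as_matrix();print(s['tool_pos'],np.degrees(np.arctan2(M[1,1],M[0,1])),M[:,2])
p,d,i=snap('wrist','w1')
# grip point projected, at z .05 beneath TCP
K,R,t=[np.array(i[k],float) for k in 'KRt']
for zz in(.05,.012):
    X=np.r_[s['tool_pos'][:2],zz];c=K@(R@X+t.ravel());print(zz,c[:2]/c[2])
```

```text
[ 0.65147494 -0.03973288  0.12908587] 104.3142735844557 [-0.00485502  0.00101924 -0.99998769]
0.05 [276.81701477 219.35549447]
0.012 [276.71782846 204.59784531]
```

View pics/w1.png

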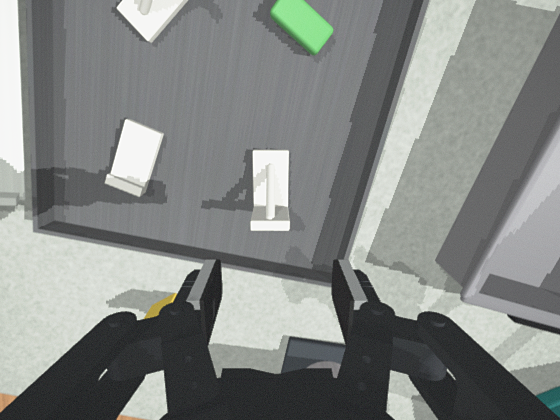

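The wrist picture shows bracket A at (270,190), its wall top at (270,225), aligned with the jaws and slightly left of their centre. I'll measure it from here.

```bash
cat >> h.py <<'E'
def wrist_meas(f,lo,hi):
    z=np.load(f+'.npz');p,d=z['p'],z['d'];P=cloud(d,z);V,U=np.mgrid[:420,:560]
    w=(p.min(-1)>140)&(U>lo[0])&(U<hi[0])&(V>lo[1])&(V<hi[1])&(d>.05)
    for nm,a,b,h in(('foot',.008,.0165,.012),('top',.045,.056,.05)):
        s=w&(P[...,2]>a)&(P[...,2]<b)
        X=rayplane(np.c_[U[s],V[s]],z,h)[:,:2]*1000
        r=cv2.minAreaRect(X.astype(np.float32));print(nm,s.sum(),np.median(P[s][:,2]).round(4),np.round(r[0],1),np.round(r[1],1),round(r[2],1),np.round(cv2.boxPoints(r),1).tolist())
E
python3 -c "
from h import *
wrist_meas('w1',(235,140),(305,240))"
```

```text
foot 1655 0.0124 [630.5 -50.6] [48.6 29.9] 14.3 [[603.2000122070312, -42.099998474121094], [610.5999755859375, -71.0999984741211], [657.7000122070312, -59.099998474121094], [650.4000244140625, -30.100000381469727]]
top 478 0.0501 [654.1 -44.5] [13.  29.1] 14.3 [[644.2000122070312, -31.899999618530273], [651.4000244140625, -60.20000076293945], [664.0, -57.0], [656.7999877929688, -28.700000762939453]]
```

move_arm(deltas=[[[0,0,0],[0,-0.04,-0.3],-0.3],[[0,0,0],[0,-0.04,-0.6],-0.3],[[0,0,0],[0,-0.04,-0.9],-0.3],[[0,0,0],[0,-0.04,-0.9],-0.3],[[0,0,0],[0,-0.04,-0.9],-0.3]])

```text
time: 3.9
tool_pos: [0.6554, -0.0453, 0.0441]
tcp_rot: [-0.39, 3.113, -0.001]
wrist_force: [0.1, -0.2, 0.3]
width: 0.648
```

move_arm(deltas=[[[0,0,0],[-0.02,0,-0.2],-0.3],[[0,0,0],[-0.03,0,-0.33],-0.3],[[0,0,0],[-0.03,0,-0.33],-0.3],[[0,0,0],[-0.03,0,-0.33],-0.3]])

```text
time: 4.4
tool_pos: [0.65, -0.0457, 0.008]
tcp_rot: [0.389, -3.117, -0.0]
wrist_force: [0.4, 0.6, -0.1]
width: 0.652
```

move_arm(deltas=[[[0,0,0],[0,0,0],0.2],[[0,0,0],[0,0,0],0.5],[[0,0,0],[0,0,0],1],[[0,0,0],[0,0,0],1],[[0,0,0],[0,0,0],1],[[0,0,0],[0,0,0],1],[[0,0,0],[0,0,0],1],[[0,0,0],[0,0,0],1]])

```text
time: 5.4
tool_pos: [0.6508, -0.0458, 0.0089]
tcp_rot: [-0.389, 3.116, -0.0]
wrist_force: [-0.0, -0.3, 5.6]
width: 0.348
```

move_arm(deltas=[[[0,0,0],[0,0,0.1],1],[[0,0,0],[0,0,0.4],1],[[0,0,0],[0,0,0.8],1],[[0,0,0],[0,0,1],1],[[0,0,0],[0,0,1],1]])

```text
time: 6.02
tool_pos: [0.6513, -0.0458, 0.1101]
tcp_rot: [-0.389, 3.114, -0.001]
wrist_force: [0.3, -0.1, -0.4]
width: 0.35
```

move_arm(deltas=[[[0,0,-0.05],[0,0.2,0.1],1],[[0,0,-0.1],[0,0.5,0.2],1],[[0,0,-0.15],[0,0.8,0.2],1],[[0,0,-0.18],[0,1,0.2],1]])

```text
time: 6.52
tool_pos: [0.6485, 0.0555, 0.1257]
tcp_rot: [-0.056, -3.137, 0.0]
wrist_force: [0.3, -0.2, -0.7]
width: 0.345
```

move_arm(deltas=[[[0,0,0],[-0.05,0.4,0],1],[[0,0,0],[-0.1,0.7,0],1],[[0,0,0],[-0.2,1,0],1]])

```text
time: 6.9
tool_pos: [0.6284, 0.155, 0.1255]
tcp_rot: [-0.054, -3.137, 0.001]
wrist_force: [0.3, 0.3, -0.4]
width: 0.345
```

move_arm(deltas=[[[0,0,0],[0,0.3,0],1],[[0,0,0],[0,0.57,0],1],[[0,0,0],[0,0.57,0],1],[[0,0,0],[0,0.57,0],1]])

```text
time: 7.4
tool_pos: [0.6291, 0.2106, 0.1264]
tcp_rot: [-0.053, -3.138, 0.002]
wrist_force: [0.4, -0.9, -0.2]
width: 0.348
```

Run:
```python
from h import *
print(status.read_state()['tool_pos'])
p,d,i=snap('side','s2'); cv2.imwrite('pics/s2c.png',cv2.resize(p[120:370,80:400],(768,600))[...,::-1])
```

```text
[0.62906868 0.21057456 0.1264364 ]
```

View pics/s2c.png

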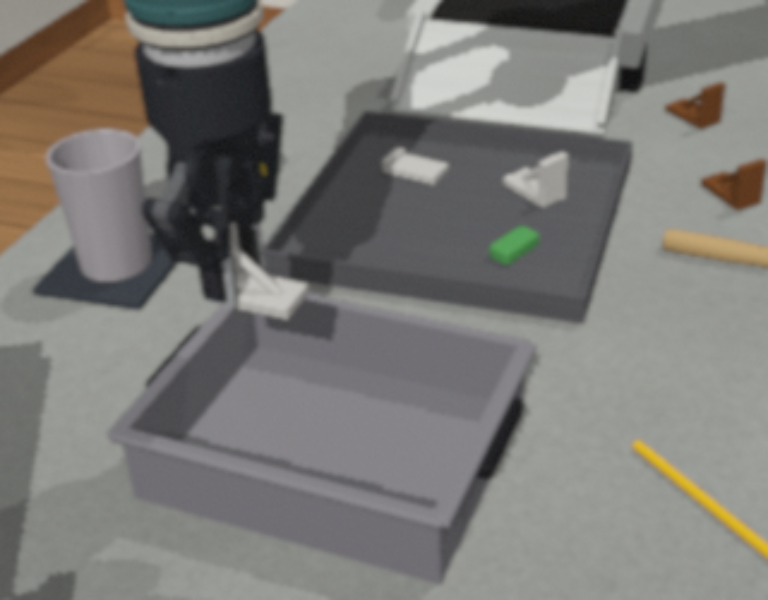

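The side picture shows the bracket held level (crop 265,290), above the tote. I'll lower it to the same TCP height as the grasp, since both floors are 4 mm.

move_arm(deltas=[[[0,0,0],[0,0,-0.3],1],[[0,0,0],[0,0,-0.6],1],[[0,0,0],[0,0,-0.85],1],[[0,0,0],[0,0,-1],1],[[0,0,0],[0,0,-1],1],[[0,0,0],[0,0,-1],1]])

```text
time: 8.2
tool_pos: [0.6311, 0.2113, 0.0294]
tcp_rot: [0.055, 3.139, 0.001]
wrist_force: [0.9, 0.2, 0.1]
width: 0.348
```

move_arm(deltas=[[[0,0,0],[0,0,-0.06],1],[[0,0,0],[0,0,-0.12],1],[[0,0,0],[0,0,-0.16],1],[[0,0,0],[0,0,-0.16],1],[[0,0,0],[0,0,-0.16],1]])

```text
time: 8.82
tool_pos: [0.6302, 0.2114, 0.0123]
tcp_rot: [0.054, 3.141, 0.0]
wrist_force: [-0.2, -0.6, -0.6]
width: 0.345
```

move_arm(deltas=[[[0,0,0],[0,0,-0.02],1],[[0,0,0],[0,0,-0.03],1],[[0,0,0],[0,0,-0.03],1]])

```text
time: 9.2
tool_pos: [0.6301, 0.2113, 0.0092]
tcp_rot: [-0.054, -3.141, 0.0]
wrist_force: [-0.1, -0.2, -1.5]
width: 0.342
```

move_arm(deltas=[[[0,0,0],[0,0,0],0.2],[[0,0,0],[0,0,0],0],[[0,0,0],[0,0,0],-0.3],[[0,0,0],[0,0,0],-0.3],[[0,0,0],[0,0,0.1],-0.3],[[0,0,0],[0,0,0.4],-0.3],[[0,0,0],[0,0,0.8],-0.3],[[0,0,0],[0,0,1],-0.3]])

```text
time: 10.2
tool_pos: [0.6319, 0.2118, 0.1129]
tcp_rot: [0.054, 3.136, 0.002]
wrist_force: [0.3, -0.2, -0.6]
width: 0.652
```

Run:
```python
from h import *
p,d,i=snap('wrist','w3')
```

```text
(no output)
```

View pics/w3.png

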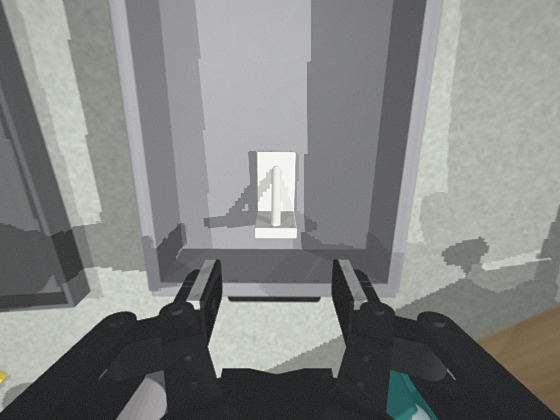

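Bracket A stands in the tote at (276,195). On to bracket B.

move_arm(deltas=[[[0,0,-0.05],[0,0,0.3],-0.3],[[0,0,-0.15],[-0.2,-0.4,0.4],-0.3],[[0,0,-0.25],[-0.3,-0.8,0.4],-0.3],[[0,0,-0.34],[-0.4,-1,0.4],-0.3]])

```text
time: 10.75
tool_pos: [0.5891, 0.1095, 0.1485]
tcp_rot: [-0.889, -3.012, 0.001]
wrist_force: [-0.1, 0.6, -0.3]
width: 0.656
```

move_arm(deltas=[[[0,0,0],[-0.15,-0.4,0],-0.3],[[0,0,0],[-0.3,-0.8,0],-0.3],[[0,0,0],[-0.4,-1,0],-0.3]])

```text
time: 11.12
tool_pos: [0.5488, 0.0098, 0.1483]
tcp_rot: [-0.883, -3.014, 0.001]
wrist_force: [0.6, 1.1, -1.5]
width: 0.647
```

move_arm(deltas=[[[0,0,0],[-0.15,-0.4,0],-0.3],[[0,0,0],[-0.3,-0.8,0],-0.3],[[0,0,0],[-0.4,-1,0],-0.3]])

```text
time: 11.5
tool_pos: [0.5093, -0.0899, 0.1488]
tcp_rot: [-0.883, -3.015, -0.0]
wrist_force: [0.4, -0.5, 0.2]
width: 0.645
```

move_arm(deltas=[[[0,0,0],[0,-0.4,0],-0.3],[[0,0,0],[-0.05,-0.64,-0.2],-0.3],[[0,0,0],[-0.05,-0.64,-0.2],-0.3],[[0,0,0],[-0.05,-0.64,-0.2],-0.3]])

```text
time: 12.0
tool_pos: [0.5052, -0.152, 0.1292]
tcp_rot: [-0.881, -3.015, -0.001]
wrist_force: [0.4, 0.6, -0.1]
width: 0.652
```

Run:
```python
from h import *
from scipy.spatial.transform import Rotation as Ro
s=status.read_state();M=Ro.from_rotvec(s['tcp_rot']).as_matrix();print(s['q'][5],s['tool_pos'],np.degrees(np.arctan2(M[1,1],M[0,1])))
p,d,i=snap('wrist','w4')
```

```text
-1.342514298540958 [ 0.50520398 -0.1520088   0.12916696] 57.42101918371714
```

View pics/w4.png

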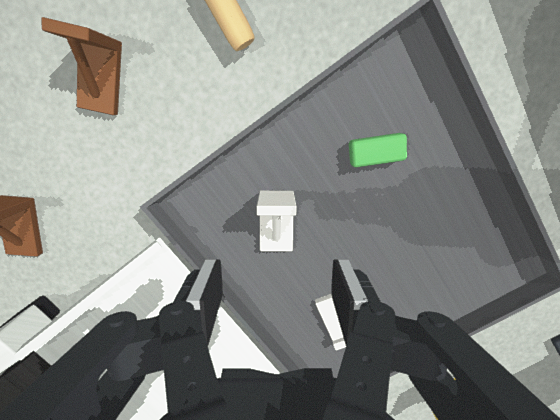

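The wrist picture shows B at (277,220), aligned with the jaws; the unfinished print at (330,322) is farther back.

```bash
python3 -c "
from h import *
wrist_meas('w4',(240,180),(312,258))"
```

```text
foot 1038 0.0125 [ 518.7 -161.7] [29.4 56.1] 57.4 [[487.20001220703125, -159.0], [534.4000244140625, -189.1999969482422], [550.2999877929688, -164.39999389648438], [503.0, -134.1999969482422]]
top 475 0.0502 [ 498.9 -148.6] [29.4 10.3] 57.4 [[486.70001220703125, -158.1999969482422], [495.29998779296875, -163.8000030517578], [511.20001220703125, -139.0], [502.5, -133.5]]
```

move_arm(deltas=[[[0,0,0],[0,0,-0.3],-0.3],[[0,0,0],[0,0,-0.6],-0.3],[[0,0,0],[0,0,-0.9],-0.3],[[0,0,0],[0,0,-0.9],-0.3],[[0,0,0],[0,0,-0.9],-0.3]])

```text
time: 12.68
tool_pos: [0.5063, -0.1524, 0.0406]
tcp_rot: [0.879, 3.014, -0.0]
wrist_force: [-0.2, 0.6, -0.2]
width: 0.65
```

move_arm(deltas=[[[0,0,0],[0,0,-0.15],-0.3],[[0,0,0],[0,0,-0.29],-0.3],[[0,0,0],[0,0,-0.29],-0.3],[[0,0,0],[0,0,-0.29],-0.3]])

```text
time: 13.18
tool_pos: [0.505, -0.1527, 0.01]
tcp_rot: [-0.881, -3.015, -0.0]
wrist_force: [-0.2, 0.1, 0.3]
width: 0.647
```

move_arm(deltas=[[[0,0,0],[0,0,0],0.2],[[0,0,0],[0,0,0],0.5],[[0,0,0],[0,0,0],1],[[0,0,0],[0,0,0],1],[[0,0,0],[0,0,0],1],[[0,0,0],[0,0,0],1],[[0,0,0],[0,0,0],1],[[0,0,0],[0,0,0],1]])

```text
time: 14.18
tool_pos: [0.5056, -0.1529, 0.0108]
tcp_rot: [0.881, 3.015, -0.0]
wrist_force: [-0.4, 0.1, 5.8]
width: 0.345
```

move_arm(deltas=[[[0,0,0],[0,0,0.1],1],[[0,0,0],[0,0,0.4],1],[[0,0,0],[0,0,0.8],1],[[0,0,0],[0,0,1],1],[[0,0,0],[0,0,1],1]])

```text
time: 14.8
tool_pos: [0.5065, -0.1531, 0.1122]
tcp_rot: [0.88, 3.012, -0.0]
wrist_force: [-0.4, -0.1, -0.3]
width: 0.344
```

move_arm(deltas=[[[0,0,0.08],[0,0.2,0.1],1],[[0,0,0.16],[0,0.5,0.2],1],[[0,0,0.25],[0,0.8,0.2],1],[[0,0,0.34],[0,1,0.2],1]])

```text
time: 15.3
tool_pos: [0.5037, -0.0514, 0.1285]
tcp_rot: [-0.046, -3.138, -0.001]
wrist_force: [0.4, 0.5, -0.4]
width: 0.346
```

move_arm(deltas=[[[0,0,0],[0,0.35,0],1],[[0,0,0],[0,0.7,0],1],[[0,0,0],[0,1,0],1]])

```text
time: 15.68
tool_pos: [0.5035, 0.0485, 0.1283]
tcp_rot: [-0.054, -3.138, 0.0]
wrist_force: [0.8, 0.1, -0.8]
width: 0.348
```

move_arm(deltas=[[[0,0,0],[0,0.35,0],1],[[0,0,0],[0,0.7,0],1],[[0,0,0],[0,1,0],1]])

```text
time: 16.05
tool_pos: [0.5036, 0.1482, 0.1283]
tcp_rot: [-0.053, -3.138, 0.001]
wrist_force: [0.4, -0.1, -1.3]
width: 0.347
```

move_arm(deltas=[[[0,0,0],[0,0.3,0],1],[[0,0,0],[0,0.67,0],1],[[0,0,0],[0,0.67,0],1],[[0,0,0],[0,0.67,0],1]])

```text
time: 16.55
tool_pos: [0.504, 0.2137, 0.1288]
tcp_rot: [-0.053, -3.139, 0.002]
wrist_force: [0.7, -0.0, -1.1]
width: 0.349
```

Run:
```python
from h import *
from scipy.spatial.transform import Rotation as Ro
s=status.read_state();M=Ro.from_rotvec(s['tcp_rot']).as_matrix();print(s['tool_pos'],np.degrees(np.arctan2(M[1,1],M[0,1])))
p,d,i=snap('side','s5'); cv2.imwrite('pics/s5c.png',cv2.resize(p[120:370,80:400],(768,600))[...,::-1])
```

```text
[0.50401293 0.21368164 0.1287724 ] 88.073564415686
```

View pics/s5c.png

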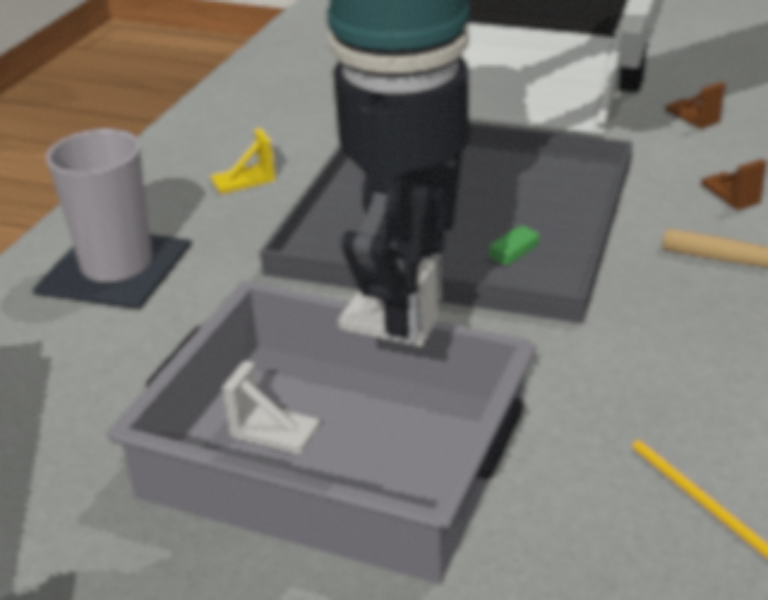

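The side picture shows A standing in the tote at (270,415) and B held level at (395,310). I'll lower B to a TCP height of about 0.011.

move_arm(deltas=[[[0,0,0],[0,0,-0.3],1],[[0,0,0],[0,0,-0.6],1],[[0,0,0],[0,0,-0.85],1],[[0,0,0],[0,0,-1],1],[[0,0,0],[0,0,-1],1],[[0,0,0],[0,0,-1],1]])

```text
time: 17.35
tool_pos: [0.5061, 0.2143, 0.0312]
tcp_rot: [0.055, 3.14, 0.001]
wrist_force: [0.6, -0.8, -0.1]
width: 0.348
```

move_arm(deltas=[[[0,0,0],[0,0,-0.06],1],[[0,0,0],[0,0,-0.12],1],[[0,0,0],[0,0,-0.17],1],[[0,0,0],[0,0,-0.17],1],[[0,0,0],[0,0,-0.17],1]])

```text
time: 17.98
tool_pos: [0.5052, 0.2143, 0.0132]
tcp_rot: [-0.054, -3.141, 0.0]
wrist_force: [0.0, 0.1, -0.7]
width: 0.35
```

move_arm(deltas=[[[0,0,0],[0,0,-0.015],1],[[0,0,0],[0,0,-0.025],1],[[0,0,0],[0,0,-0.025],1]])

```text
time: 18.35
tool_pos: [0.5052, 0.2143, 0.0108]
tcp_rot: [0.054, 3.141, 0.0]
wrist_force: [-1.4, 0.4, -1.0]
width: 0.346
```

move_arm(deltas=[[[0,0,0],[0,0,0],0.2],[[0,0,0],[0,0,0],0],[[0,0,0],[0,0,0],-0.3],[[0,0,0],[0,0,0],-0.3],[[0,0,0],[0,0,0.1],-0.3],[[0,0,0],[0,0,0.4],-0.3],[[0,0,0],[0,0,0.8],-0.3],[[0,0,0],[0,0,1],-0.3]])

```text
time: 19.35
tool_pos: [0.5067, 0.2149, 0.1142]
tcp_rot: [0.054, 3.137, 0.003]
wrist_force: [0.3, -0.7, 0.3]
width: 0.648
```

move_arm(deltas=[[[0,0,0],[0,0,0.5],-0.3],[[0,0,0],[-0.4,0.4,1],-0.3],[[0,0,0],[-0.8,0.8,1],-0.3],[[0,0,0],[-1,1,1],-0.3],[[0,0,0],[-1,1,1],-0.3]])

```text
time: 19.98
tool_pos: [0.4038, 0.3158, 0.212]
tcp_rot: [0.048, 3.14, 0.002]
wrist_force: [0.5, -0.7, 0.3]
width: 0.649
```

move_arm(deltas=[[[0,0,0],[-0.2,0.4,0],-0.3],[[0,0,0],[-0.4,0.8,0],-0.3],[[0,0,0],[-0.5,1,0],-0.3],[[0,0,0],[-0.5,1,0],-0.3]])

```text
time: 20.48
tool_pos: [0.3553, 0.4148, 0.2109]
tcp_rot: [0.051, 3.141, -0.0]
wrist_force: [0.0, -0.3, -0.6]
width: 0.652
```

Run:
```python
from h import *
p,d,i=snap('top','t6');P=cloud(d,i)
V,U=np.mgrid[:420,:560]
w=(p.min(-1)>140)&(d>.5)
for nm,x0,x1,y0,y1 in(('A',.57,.665,.14,.29),('B',.47,.57,.14,.29),('U',.6,.69,-.2,-.13)):
    r=w&(P[...,0]>x0)&(P[...,0]<x1)&(P[...,1]>y0)&(P[...,1]<y1)
    for q,a,b,h in(('foot',.009,.0155,.012),('top',.046,.057,.05)):
        s=r&(P[...,2]>a)&(P[...,2]<b)
        if s.sum()<8: continue
        X=rayplane(np.c_[U[s],V[s]],i,h)[:,:2]*1000;k=cv2.minAreaRect(X.astype(np.float32));print(nm,q,s.sum(),np.median(P[s][:,2]).round(4),np.round(k[0],1),np.round(k[1],1),round(k[2],1))
```

```text
A foot 234 0.0116 [611.2 212. ] [29.2 47.2] 88.1
A top 44 0.0496 [637.8 210.1] [27.4  6. ] 88.1
B foot 214 0.0116 [530.4 213.6] [28.3 41.7] 88.3
B top 61 0.0498 [500.5 214.1] [28.4  5.6] 88.3
U foot 329 0.0119 [ 642.3 -164.5] [29.1 53.9] 81.1
```

View pics/t6.png

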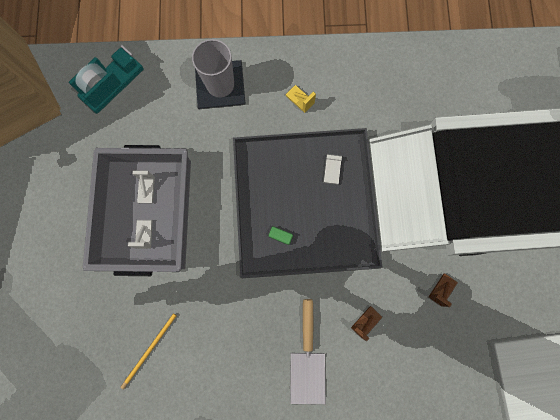

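Both brackets stand in the tote at (144,187) and (141,233), with foot tops at about 12 mm and wall tops at about 50 mm. The unfinished print hasn't moved. Handing in.

```bash
python3 -c "
from h import *
print(order.finish_job(), status.read_state()['time'])"
```

```text
the job is handed in; nothing more can be done
the job is handed in; nothing more can be done
```

I gripped both finished brackets across their sides and lowered each to its grasp height before letting go. They now stand in the grey tote, and I handed the job in at about 20.5 s.

- **Brackets:** The last top-camera check put the foot tops at z ≈ 11.6 mm and the wall tops at ≈ 50 mm. That fits both standing upright on the tote's 4 mm floor. Their origins are about 45 mm either side of the tote's centre along its length.
- **Unfinished print:** It measured within about 2 mm of its first position (642.3, −164.5 mm against 643.8, −164.8 mm), which is camera noise.
- **Robot:** The arm was clear of everything at hand-in. The highest wrist force reported was about 6 N, while closing on the brackets.
- **Disagreements:** The top and wrist cameras differed by 2–3 mm in x; I used a value between them and both grasps held. No check failed.

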